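# Sort the workpieces left on the bench into their trays

## Robot

A 6-joint arm with a two-finger parallel gripper is mounted at the origin on a cart in front of the work surface, level with it; the furniture and walls round the work are solid. World frame = base frame: x ahead of the robot, y to its left, z up, the work surface at z = 0. Lengths are in mm, angles in rad, forces in N, time in s.
With the tool pointing down it reaches from about 400 to 925 mm from the base axis. Payload 12.5 kg.
Tool frame: the origin (TCP) lies between the finger pads; the fingertips stand 11 mm ahead of it and the grasp point (between the pads) lies 8 mm behind it (env.tip_extent is the distance from the TCP to the fingertips, in mm); x points along the fingers, z is the direction in which the jaws open and shut, and the axes are right-handed (so a half turn about x gives the same grasp; the last joint's range is limited). The gripper opens to 95 mm and grips with 3 to 60 N. Pads are 20 mm wide; open, the fingers measure 119 mm over their backs; the gripper's body (75 mm by 180 mm) begins 59 mm behind the grasp point.
Start: joints at [-0.106, 0.491, 1.559, -0, 1.092, -0.106], TCP at [625.016, 0.021, 225.661] pointing down, gripper open.
Joint ranges: [-3.1, 3.1], [-0.84, 2.19], [0.05, 2.79], [-1.13, 4.28], [0.06, 2.93], [-2.69, 2.69]. Speed limits (rad/s): [2.22, 2.22, 2.79, 3.14, 3.14, 3.14].

## Interface

Orientations are given as [roll, pitch, yaw] about the fixed x, y, z axes, in that order (R = Rz(yaw) Ry(pitch) Rx(roll)).
In Python, from cell import status, imaging, env gives the robot as it stands. The module is installed in compiled form; this text tells all that it offers.
- The arm moves only by the tool apply_moves, never from a script. Its argument "increments" is a list of rows, each a list of 5 numbers: the closure, from 0 (fully open) to 1 (shut), then the shift along the tool's x, y, z in mm, then the turn about the tool's x in degrees. A call has 1 to 10 rows; each row shifts and turns the commanded pose from where the row before left it, along the tool's axes as they then stand; what a row does not reach is not made up. A row lasts 1/10 s, in which the tool goes at most 50 mm and 8.59 degrees, less where a joint would pass 70% of its speed; a pose out of reach is approached as far as the arm can. A call with a gripper value outside its range is refused whole. The fingers move at their own pace and stop on an object; the grip force is fixed at half the most. Time passes only in rows, so rows that do not move let the fingers close. It gives the time, the measured TCP pose, the force and the opening at its end, in the units of the state.
- status.state(): the state, without advancing time (a new reading comes with each control period).
- imaging.read_camera(name): name is "scene" or "side" or "wrist"; returns a dict with "pixels" (420x560x3 uint8, red, green, blue), "fovy" (degrees; the focal length in pixels is half the picture's height over the tangent of half this angle, whatever the lens; pixels are square), "cx", "cy" (the principal point, pixels), "R" (3x3) and "t" (3): a world point X has camera coordinates R X + t. Camera axes: x right, y down, z forward; pixel columns grow to the right and rows downward; lengths in mm; the calibration is good to about 2 mm. The wrist camera is an equidistant fisheye: a pixel r from the principal point sees the ray r / f radians off the axis. A picture is of the moment at which its call begins. There is no depth.
- env.job_done(): hands the job in, once; it reports no verdict.
The state is a dict: "t": time; "joints": joint angles; "qvel": joint speeds; "tau": joint torques, N m; "eef_pos": TCP position; "tcp_rot": TCP orientation; "ft_force": force on the tool from outside, world axes, zero at the start; "moment": the same for the moment, N m; "opening": opening from 0.0 (shut) to 1.0 (fully open).
Only numpy, scipy, OpenCV 4.12 (cv2) and the standard library are available. Lean on these libraries where they do the work, as an engineer would, in place of code of your own. Each camera call takes 0.05 s, during which the arm holds its last target. There are 200 camera calls.

## Task

Tidy up after measuring: put the two turned sample pieces into the blue tray, one in each bay, the two ground steel blocks (the plain one and the V block) into the green tray, one in each bay, and the black star knob into the free right-hand bay of the yellow tray beside the bolt. Set each piece down, never drop it, so that it stands upright and flat on the floor of its bay. Leave the bolt standing in its bay and the black eye loupe standing where it is.

Things in the scene. Friction and masses are not known exactly. Their poses are not given: they have to be found in the camera images.
- turned_sample_0: bare-metal (grey) turned sleeve, a short upright cylinder 22 mm in diameter, 34 mm high. Origin: centre of its underside, z up. Stands on the table at any yaw
- turned_sample_1: yellowish brass turned ring with a dark line round it, an upright cylinder 30 mm in diameter, 22 mm high. Origin: centre of its underside, z up. Stands on the table at any yaw
- steel_block: plain ground steel block, 25 mm (its x) by 50 mm (its y) by 25 mm high, about 0.25 kg. Origin: centre of its underside, z up. Take it across the 25 mm sides
- v_block: grey steel V block, 35 mm (its x) by 40 mm (its y) by 30 mm high, V groove open at the top and running along its x, about 0.2 kg. Origin: centre of its underside, z up. Take it across the 40 mm, along its y, on the two solid sides
- star_knob: black six-lobed star knob, 36 mm (its x) by 40 mm (its y, over two lobe tips), lobes 16 mm high, with a light metal boss 12 mm in diameter rising to 19 mm. Origin: centre of its underside, z up. Across its x, 36 mm, each side offers two lobes
- blue_tray: blue shallow tray fixed to the bench, 106 (x) x 133 (y) mm, 12 mm high, walls and floor 3 mm. A divider makes two bays side by side, left centred at y = +33.5 mm, right at y = -33.5 mm of its frame, each 100 (x) x 62 (y) mm inside. Origin: centre of its underside, on the table; x points away from the robot, y to its left (turned up to 0.2 rad)
- green_tray: green shallow tray fixed to the bench, 106 (x) x 133 (y) mm, 12 mm high, walls and floor 3 mm. A divider makes two bays side by side, left centred at y = +33.5 mm, right at y = -33.5 mm of its frame, each 100 (x) x 62 (y) mm inside. Origin: centre of its underside, on the table; x points away from the robot, y to its left (turned up to 0.2 rad)
- yellow_tray: yellow shallow tray fixed to the bench, 106 (x) x 133 (y) mm, 12 mm high, walls and floor 3 mm. A divider makes two bays side by side, left centred at y = +33.5 mm, right at y = -33.5 mm of its frame, each 100 (x) x 62 (y) mm inside. Origin: centre of its underside, on the table; x points away from the robot, y to its left (turned up to 0.2 rad). A bolt already stands in its left bay
- hex_bolt: steel bolt standing on its head in the left (+y) bay of the yellow tray: head 18 x 16 mm and 8 mm high, shank 10 mm in diameter, 48 mm high in all. Origin: centre of its underside, z up. It tips easily; stays where it is
- loupe: black eye loupe standing among the pieces, a waisted round barrel 38 mm in diameter, 30 mm high, open at the top. Origin: centre of its underside, z up. Stays where it is
Not all that is in view belongs to the job. What is shaped like the turned_sample_0 but purple is not meant.

How it is judged:
By the outcome, as a careful person would: the job done as asked, in the order asked, and still so for the second after the job is handed in, with the robot touching nothing.
It also fails if it takes over 112 s, if anything falls off the work surface, if the arm or the gripper's body presses on something with over 40 N, if the wrist force passes 120 N, or if a joint passes its speed limit or range.

## Working session

There is one attempt and no reset: what is moved stays moved. The work goes in short steps, Python scripts to look and compute and a tool call to move; the robot and the scene stay as the last step left them, time stands still between calls to the robot, and variables do not carry over. Pictures are saved under pics/ and viewed, about 12 in all and at most 16, crops included, and the job is handed in when it is done.

Besides the shell and the picture viewer there is one more tool, called as a command line: name --pt "numbers of a row" for each row, then --argument value for the rest. apply_moves: Moves the arm, as the interface text tells. Its arguments: {"type":"object","properties":{"increments":{"type":"array"}},"required":["increments"]}

```bash
mkdir -p pics; ls; cat > h.py <<'E'
import numpy as np, cv2
from cell import status, imaging, env
def shot(name,fn=None):
    c=imaging.read_camera(name)
    if fn: cv2.imwrite('pics/'+fn,c['pixels'][:,:,::-1])
    np.savez('last_%s.npz'%name,**c)
    return c
def ray(c,u,v):
    R=np.array(c['R']);t=np.array(c['t']);f=210/np.tan(np.radians(float(c['fovy']))/2)
    x=(u-float(c['cx']));y=(v-float(c['cy']))
    if 'fish' in c:
        r=np.hypot(x,y);a=r/f
        d=np.array([x/r*np.sin(a),y/r*np.sin(a),np.cos(a)]) if r>0 else np.array([0,0,1.])
    else: d=np.array([x/f,y/f,1.])
    return -R.T@t, R.T@d
def onz(c,u,v,z):
    o,d=ray(c,u,v); s=(z-o[2])/d[2]; return o+s*d
def proj(c,X):
    R=np.array(c['R']);t=np.array(c['t']);f=210/np.tan(np.radians(float(c['fovy']))/2)
    p=R@np.array(X,float)+t
    if 'fish' in c:
        r=np.hypot(p[0],p[1]);a=np.arctan2(r,p[2]);k=f*a/r if r>0 else 0
        return np.array([float(c['cx'])+k*p[0],float(c['cy'])+k*p[1]])
    return np.array([float(c['cx'])+f*p[0]/p[2],float(c['cy'])+f*p[1]/p[2]])
def wrist(fn=None):
    c=dict(shot('wrist',fn));c['fish']=1;return c
E
python3 - <<'E'
from h import *
for n in('scene','side','wrist'):
    c=shot(n,n+'0.png');print(n,c['fovy'],c['cx'],c['cy'],np.round(-np.array(c['R']).T@c['t']),np.round(c['R'],3).tolist())
print(status.state())
a=[cv2.imread('pics/%s0.png'%n) for n in('scene','wrist')]
E
```

```text
pics
scene 44.03759635767704 279.976223406397 215.4400796726572 [-92. 876. 700.] [[-0.768, -0.641, -0.004], [-0.356, 0.431, -0.829], [0.533, -0.635, -0.559]]
side 46.377583398502296 277.2691600108947 206.73725259608113 [ 133. -606.  375.] [[0.885, -0.466, -0.007], [-0.172, -0.313, -0.934], [0.433, 0.828, -0.357]]
wrist 65.70646984690485 278.63404263096123 208.85181574965884 [626.  76. 384.] [[1.0, 0.0, -0.001], [0.0, -0.963, 0.27], [-0.001, -0.27, -0.963]]
{'t': 0.15, 'joints': array([-1.05636552e-01,  4.91426357e-01,  1.55928576e+00, -3.16791894e-06,
        1.09168965e+00, -1.05607974e-01]), 'qvel': array([-0.00033693, -0.0013034 , -0.00184661, -0.00158857,  0.001057  ,
        0.00034908]), 'tau': array([ 3.16444048e-04, -6.12899423e+01, -2.58276522e+01,  6.91918633e-02,
        4.73701756e-02, -5.07232733e-05]), 'eef_pos': array([6.24846592e+02, 1.54070600e-02, 2.25200874e+02]), 'tcp_rot': array([3.03945767, 1.56998721, 3.03943055]), 'ft_force': array([ 0.12669585, -0.23342185, -0.88182368]), 'moment': array([ 0.01976136, -0.03658876,  0.01671897]), 'opening': 0.9992902445445995}
```

View pics/scene0.png

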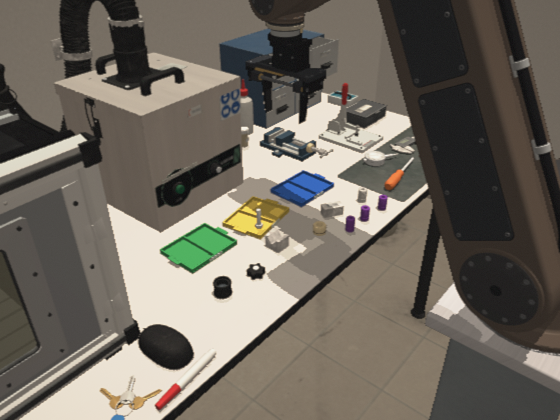

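View pics/wrist0.png

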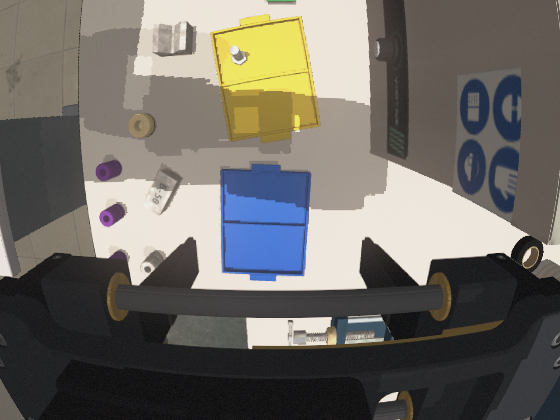

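View pics/side0.png

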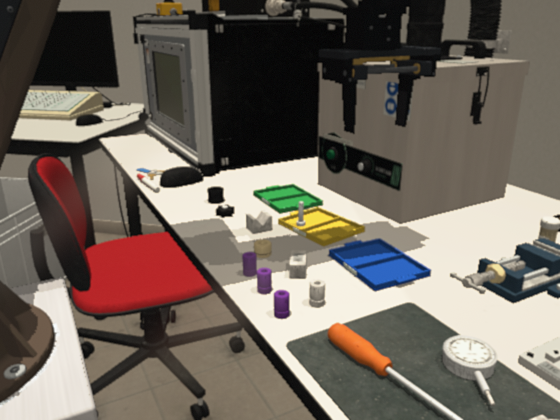

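Candidates in the wrist view are:
- **Grey sleeve:** (151,262), chosen over the purple look-alikes at (108,170), (112,215) and (118,258).
- **Steel block:** (162,190).
- **Brass ring:** (141,125).
- **V block:** (172,38).

The loupe (222,287) and the star knob (256,270) are both black and only show in the scene view. The knob is the lobed one with the light boss. The black mouse at (165,345) in the scene view is clutter.

I'll check these in a close crop and measure the trays.

```bash
cat >> h.py <<'E'
HSV={'blue':((105,120,60),(125,255,255)),'yellow':((22,150,60),(34,255,255)),'green':((50,100,40),(85,255,255))}
def tray(c,col):
    hsv=cv2.cvtColor(np.ascontiguousarray(c['pixels']),cv2.COLOR_RGB2HSV)
    m=cv2.inRange(hsv,*map(np.array,HSV[col]));m=cv2.morphologyEx(m,cv2.MORPH_CLOSE,np.ones((9,9)))
    n,l,s,ce=cv2.connectedComponentsWithStats(m)
    k=[i for i in range(1,n)]
    i=max(k,key=lambda i:s[i,4]);
    # rectify blob to rim plane (1px=1mm), open off tabs
    ct=max(cv2.findContours((l==i).astype(np.uint8),0,cv2.CHAIN_APPROX_NONE)[0],key=len)[:,0]
    P=np.array([onz(c,u,v,12)[:2] for u,v in ct]);o=P.min(0)-20
    M=np.zeros((900,900),np.uint8);cv2.fillPoly(M,[np.round((P-o)*2).astype(np.int32)],1)
    M=cv2.morphologyEx(M,cv2.MORPH_OPEN,cv2.getStructuringElement(cv2.MORPH_ELLIPSE,(125,125)))
    q=max(cv2.findContours(M,0,cv2.CHAIN_APPROX_NONE)[0],key=len)
    r=cv2.minAreaRect(q);return np.array(r[0])/2+o,np.array(r[1])/2,r[2],s[i]
E
python3 - <<'E'
from h import *
def load(n):
    d=np.load('last_%s.npz'%n);c={k:d[k] for k in d.files}
    if n=='wrist':c['fish']=1
    return c
for n in('wrist','scene','side'):
    c=load(n)
    for col in HSV: 
        try: print(n,col,[np.round(x,1).tolist() for x in tray(c,col)])
        except Exception as e: print(n,col,e)
w=load('wrist');
for nm,u,v,z in (('sleevetop',147,265,34),('block',162,190,25),('ring',141,125,22),('vb',172,38,30)):print(nm,np.round(onz(w,u,v,z)))
s=load('scene');print('loupe',onz(s,222,280,30),'knob',onz(s,256,268,16))
a=cv2.resize(w['pixels'][10:290,80:330,::-1],None,fx=2,fy=2,interpolation=2)
b=cv2.resize(s['pixels'][160:310,190:400,::-1],None,fx=1.4,fy=1.4,interpolation=2)
o=np.zeros((560,800,3),np.uint8);o[:,:500]=a;o[:210,500:794]=b;cv2.imwrite('pics/c1.png',o)
E
```

```text
wrist blue [[607.1, -48.7], [141.5, 104.4], 87.7, [221, 165, 89, 116, 9180]]
wrist yellow [[609.7, 126.2], [103.7, 142.1], 10.0, [211, 14, 109, 128, 10262]]
wrist green max() iterable argument is empty
scene blue [[604.3, -45.5], [144.5, 104.0], 90.0, [271, 171, 62, 35, 1184]]
scene yellow [[606.2, 129.7], [105.8, 143.4], 9.9, [223, 197, 66, 41, 1510]]
scene green [[623.9, 296.8], [107.4, 145.0], 0.8, [161, 224, 75, 48, 1943]]
side blue [[599.0, -55.1], [148.6, 110.7], 87.2, [329, 239, 101, 51, 2886]]
side yellow [[598.9, 116.4], [110.9, 147.3], 9.6, [279, 207, 85, 39, 1773]]
side green [[618.9, 282.4], [147.3, 106.0], 86.7, [254, 185, 68, 28, 1119]]
sleevetop [459. -96.  34.]
block [488.  -1.  25.]
ring [464.  77.  22.]
vb [507. 175.  30.]
loupe [488.68052312 359.97999107  30.        ] knob [473.58458799 278.5157932   16.        ]
```

View pics/c1.png

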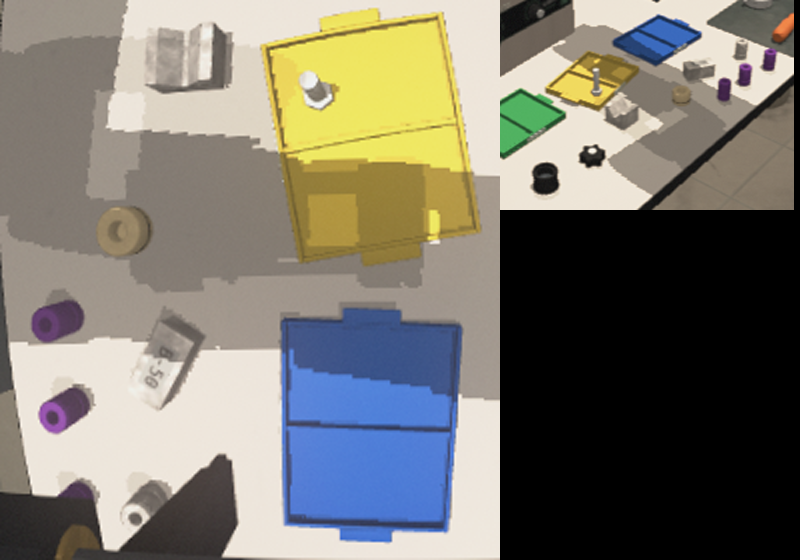

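apply_moves --pt "0.3 0 -24 -41 0" --pt "0.3 0 -24 -41 0" --pt "0.3 0 -24 -41 0" --pt "0.3 0 -24 -41 0" --pt "0.3 10 0 0 8.5" --pt "0.3 10 0 0 8.5" --pt "0.3 10 0 0 8.5" --pt "0.3 10 0 0 8.5" --pt "0.3 10 0 0 8.5" --pt "0.3 10 0 0 8.5"

```text
t: 1.15
eef_pos: [460.9, -96.0, 165.2]
tcp_rot: [-2.878, 1.571, 2.509]
ft_force: [-0.4, -0.1, -0.2]
opening: 0.7
```

apply_moves --pt "0.3 0 0 0 8.5" --pt "0.3 0 0 0 8.5" --pt "0.3 0 0 0 8.5" --pt "0.3 0 0 0 8.5" --pt "0.3 0 0 0 5" --pt "0.3 0 0 0 0"

```text
t: 1.75
eef_pos: [460.9, -95.9, 165.6]
tcp_rot: [-2.009, 1.571, 2.702]
ft_force: [0.8, -0.3, -0.4]
opening: 0.697
```

```bash
cat >> h.py <<'E'
from scipy.spatial.transform import Rotation as Ro
def pose():
    s=status.state();R=Ro.from_euler('xyz',s['tcp_rot']).as_matrix();return np.array(s['eef_pos']),R,s
def go(x,y,z,jaw=None):
    "tool shift (before turn) to the target and turn [deg] to bring jaw axis to world angle jaw (deg, mod 180)"
    p,R,s=pose();d=R.T@(np.array([x,y,z])-p);j=np.degrees(np.arctan2(R[1,2],R[0,2]))
    tu=None if jaw is None else (((j-jaw)+90)%180-90)
    print('at',np.round(p,1),'jaw',round(j,1),'shift',np.round(d,1),'turn',tu,'j6',round(s['joints'][5],2),'t',s['t'],'F',np.round(s['ft_force'],1),'open',round(s['opening']*95,1))
E
python3 - <<'E'
from h import *
go(460,-96,40,90)
c=wrist('w1.png')
E
```

```text
at [460.9 -95.9 165.6] jaw -90.1 shift [ 1.256e+02 -9.000e-01  1.000e-01] turn -0.0644160292446827 j6 1.23 t 1.75 F [ 0.8 -0.3 -0.4] open 66.2
```

View pics/w1.png

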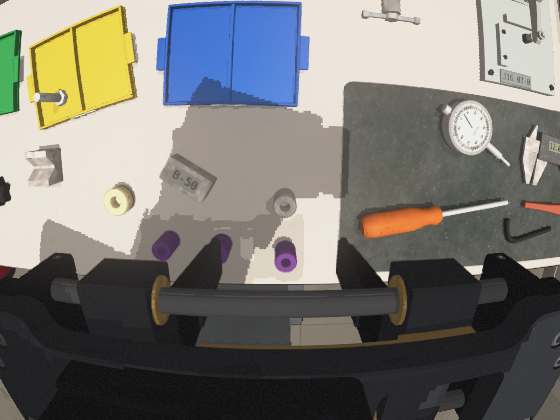

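Here up is +x and right is −y. The grey sleeve is at (285,201), with the purple decoys at (166,246), (222,246) and (286,258). The brass ring is at (118,200), the block at (188,178), the V block at (42,166), and the knob is just in view at (3,191).

```bash
python3 - <<'E'
from h import *
d=np.load('last_wrist.npz');c={k:d[k] for k in d.files};c['fish']=1
for nm,u,v,z in (('sleeve',285,201,34),('purple',286,263,34),('purple2',222,243,34),('ring',118,199,22),('block',187,178,25),('vb',42,166,30),('boltgrn',40,98,48)):print(nm,np.round(onz(c,u,v,z),1),)
for k in('blue','yellow'):print(k,[np.round(x,1).tolist() for x in tray(c,k)])
o=cv2.resize(c['pixels'][130:280,0:310,::-1],None,fx=2.5,fy=2.5,interpolation=2);cv2.imwrite('pics/c2.png',o)
E
```

```text
sleeve [ 463.8 -101.7   34. ]
purple [ 401. -103.   34.]
purple2 [422.  -40.8  34. ]
ring [463.8  72.   22. ]
block [484.7  -7.8  25. ]
vb [504.9 167.   30. ]
boltgrn [577.9 147.3  48. ]
blue [[607.6, -49.7], [141.5, 106.8], 86.4, [157, 0, 152, 106, 14525]]
yellow [[608.9, 124.9], [105.2, 146.6], 9.6, [27, 5, 108, 124, 8822]]
```

View pics/c2.png

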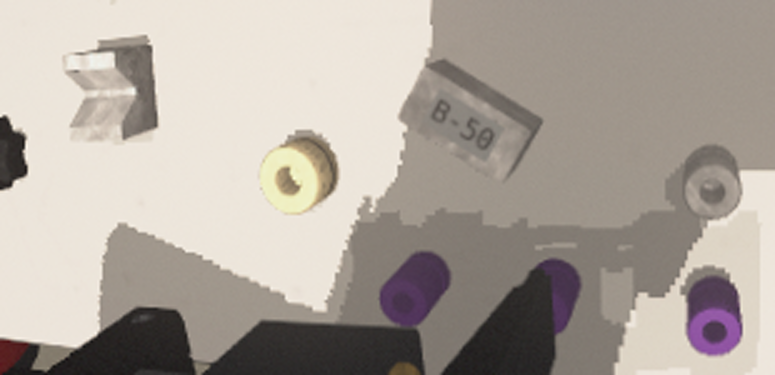

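```bash
python3 - <<'E'
from h import *
d=np.load('last_wrist.npz');c={k:d[k] for k in d.files};c['fish']=1
p=onz(c,285,204.5,34);print(p,onz(c,116.4,202,22));go(p[0],p[1],26,90)
for q in((170.5,157.5),(160,177),(202,202),(211,182)):print(onz(c,*q,25))
E
```

```text
[ 460.49850323 -101.70020013   34.        ] [460.60743981  74.45065311  22.        ]
at [461.  -96.  165.6] jaw -89.9 shift [139.6  -0.5   5.7] turn 0.11841987810021237 j6 1.22 t 1.8 F [ 0.3 -0.4  0. ] open 66.4
[505.03308388   7.79100886  25.        ]
[486.25688282  20.11506149  25.        ]
[460.77853952 -21.49454292  25.        ]
[480.39417552 -31.49912225  25.        ]
```

apply_moves --pt "0.3 20 0 5.7 0" --pt "0.3 40 0 0 0" --pt "0.3 40 0 0 0" --pt "0.3 25 0 0 0" --pt "0.3 14 0 0 0" --pt "0.3 0 0 0 0"

```text
t: 2.4
eef_pos: [460.3, -101.5, 25.0]
tcp_rot: [-1.937, 1.567, 2.778]
ft_force: [-0.4, -0.2, 0.0]
opening: 0.702
```

```bash
python3 - <<'E'
from h import *
go(460.5,-101.7,26,90)
c=wrist('w2.png'); cv2.imwrite('pics/w2c.png',c['pixels'][150:400,120:440,::-1])
E
```

```text
at [ 460.3 -101.5   25. ] jaw -89.9 shift [-1.   0.2  0.2] turn 0.13651490380382825 j6 1.21 t 2.4 F [-0.4 -0.2  0. ] open 66.7
```

View pics/w2c.png

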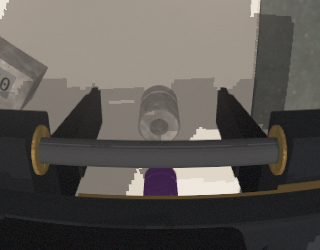

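The sleeve sits centred between the fingers, about 2 mm off along the pads, so I'll close and lift.

apply_moves --pt "1 0 0 0 0" --pt "1 0 0 0 0" --pt "1 0 0 0 0" --pt "1 0 0 0 0" --pt "1 0 0 0 0" --pt "1 0 0 0 0" --pt "1 -10 0 0 0" --pt "1 -30 0 0 0" --pt "1 -40 0 0 0" --pt "1 0 0 0 0"

```text
t: 3.45
eef_pos: [462.6, -102.2, 110.9]
tcp_rot: [1.219, 1.564, -0.352]
ft_force: [0.0, -0.5, -0.4]
opening: 0.221
```

```bash
python3 - <<'E'
from h import *
t=np.array([607,-48]);
for nm,a,cc in(('blue',-3,(607,-48)),('yellow',9.8,(608.5,126.5)),('green',-1,(622,291))):
    r=np.radians(a);yv=np.array([-np.sin(r),np.cos(r)]);print(nm,'L',np.array(cc)+33.5*yv,'R',np.array(cc)-33.5*yv)
go(606,-82,100,90)
E
```

```text
blue L [608.75325453 -14.54591059] R [605.24674547 -81.45408941]
yellow L [602.79798178 159.5111646 ] R [614.20201822  93.4888354 ]
green L [622.58465562 324.49489779] R [621.41534438 257.50510221]
at [ 462.6 -102.2  110.9] jaw -90.0 shift [ 11.7 143.3 -20.2] turn 0.00839419327644464 j6 1.21 t 3.45 F [ 0.  -0.5 -0.4] open 21.0
```

apply_moves --pt "1 0 29 -4 0" --pt "1 0 29 -4 0" --pt "1 0 29 -4 0" --pt "1 0 29 -4 0" --pt "1 0 27 -4 0" --pt "1 25 0 0 0" --pt "1 30 0 0 0" --pt "1 15 0 0 0" --pt "1 5 0 0 0" --pt "1 0 0 0 0"

```text
t: 4.45
eef_pos: [603.9, -81.7, 31.9]
tcp_rot: [-1.9, 1.57, 2.812]
ft_force: [0.5, 0.4, -0.3]
opening: 0.222
```

```bash
python3 - <<'E'
from h import *
go(606,-82,28,90)
c=wrist('w3.png'); s=shot('scene');e=shot('side')
o=np.zeros((420,800,3),np.uint8);o[:300,:400]=c['pixels'][100:400,80:480,::-1]
o[:270,400:760]=cv2.resize(e['pixels'][210:300,310:430,::-1],None,fx=3,fy=3)
cv2.imwrite('pics/w3c.png',o)
E
```

```text
at [603.9 -81.7  31.9] jaw -90.0 shift [3.9 2.1 0.3] turn -0.0033402887823399396 j6 1.33 t 4.45 F [ 0.5  0.4 -0.3] open 21.1
```

View pics/w3c.png

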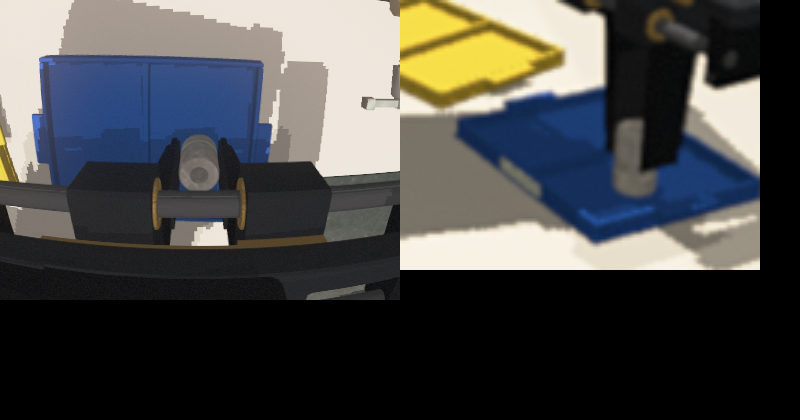

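The sleeve hangs over the right-hand blue bay, so I'll lower it to contact.

apply_moves --pt "1 2 0 0 0" --pt "1 1 0 0 0" --pt "1 0.5 0 0 0" --pt "1 0 0 0 0"

```text
t: 5.0
eef_pos: [604.7, -81.8, 30.9]
tcp_rot: [1.325, 1.568, -0.246]
ft_force: [-5.6, 1.5, 25.8]
opening: 0.224
```

apply_moves --pt "1 0.5 0 0 0" --pt "1 0 0 0 0"

```text
t: 5.2
eef_pos: [604.7, -81.8, 30.8]
tcp_rot: [1.334, 1.568, -0.237]
ft_force: [-7.7, 0.8, 30.4]
opening: 0.221
```

apply_moves --pt "1 -1.5 0 0 0" --pt "0.6 0 0 0 0" --pt "0.5 0 0 0 0" --pt "0.5 0 0 0 0" --pt "0.5 -10 0 0 0" --pt "0.4 -40 0 0 0" --pt "0.3 -50 0 0 0" --pt "0.3 -30 0 0 0" --pt "0.3 0 0 0 0"

```text
t: 6.1
eef_pos: [605.7, -82.0, 164.2]
tcp_rot: [1.333, 1.563, -0.238]
ft_force: [0.1, -0.1, -0.6]
opening: 0.694
```

```bash
python3 - <<'E'
from h import *
go(460.6,74.5,130,90)
c=wrist('w4.png');e=shot('side')
o=np.zeros((420,800,3),np.uint8);o[:300,:400]=c['pixels'][100:400,80:480,::-1]
o[:270,400:760]=cv2.resize(e['pixels'][210:300,310:430,::-1],None,fx=3,fy=3)
cv2.imwrite('pics/w4c.png',o)
E
```

```text
at [605.7 -82.  164.2] jaw -90.0 shift [  32.9 -145.3 -156.6] turn 0.004009990213347692 j6 1.33 t 6.1 F [ 0.1 -0.1 -0.6] open 65.9
```

View pics/w4c.png

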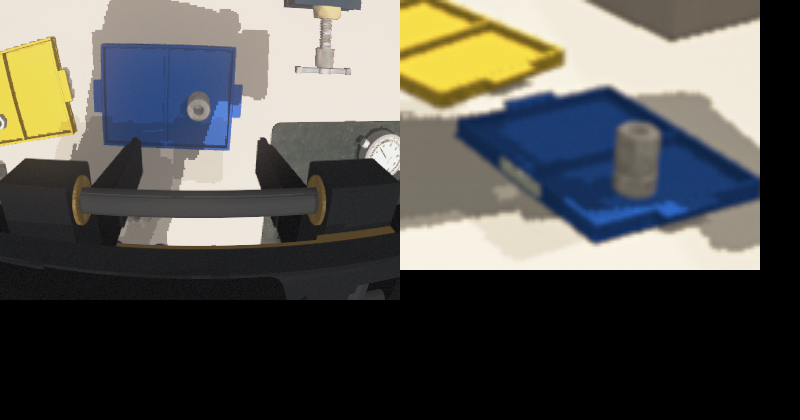

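Sleeve stands upright in the right-hand blue bay. Next is the ring.

apply_moves --pt "0.3 0 -24 -26 0" --pt "0.3 0 -24 -26 0" --pt "0.3 0 -24 -26 0" --pt "0.3 0 -24 -26 0" --pt "0.3 10 -24 -26 0" --pt "0.3 25 -24 -26 0" --pt "0.3 0 0 0 0"

```text
t: 6.9
eef_pos: [455.4, 76.3, 121.2]
tcp_rot: [-1.571, 1.563, -3.14]
ft_force: [-0.6, -0.7, 0.5]
opening: 0.7
```

```bash
python3 - <<'E'
from h import *
c=wrist('w5.png')
hsv=cv2.cvtColor(np.ascontiguousarray(c['pixels']),cv2.COLOR_RGB2HSV)
m=cv2.inRange(hsv,np.array((18,55,100)),np.array((34,170,255)));m[:160]=0
n,l,s,ce=cv2.connectedComponentsWithStats(m)
for i in range(1,n):
    if s[i,4]>60: print(s[i],ce[i].round(1),onz(c,*ce[i],11).round(1))
print('proj of est top',proj(c,(460.6,74.5,22)),proj(c,(460.6,74.5,0)))
go(460.6,74.5,19,90)
cv2.imwrite('pics/w5c.png',cv2.resize(c['pixels'][140:330,100:460,::-1],None,fx=2,fy=2))
E
```

```text
[ 261  185   36   39 1111] [278.7 204.4] [459.9  76.3  11. ]
[151 280   9  44 163] [154.  302.6] [355.5 204.   11. ]
[399 289   8  36 112] [403.4 307.4] [350.1 -52.9  11. ]
proj of est top [280.94363546 207.10631853] [280.7794563  200.36548938]
at [457.9  75.3 122.4] jaw -89.9 shift [103.4   3.2   0.8] turn 0.12694087440473822 j6 1.59 t 6.95 F [ 0.6 -1.7  0.1] open 66.5
```

View pics/w5c.png

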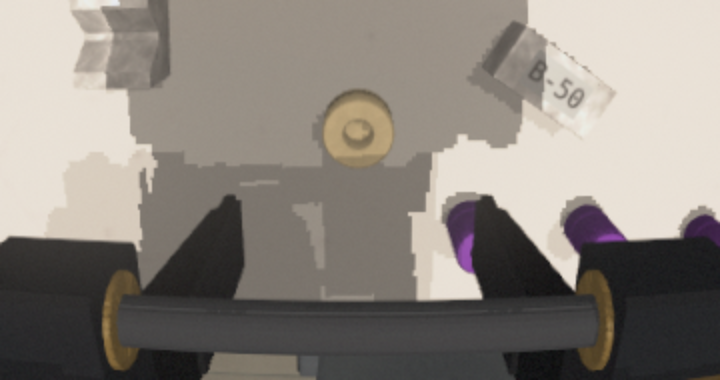

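apply_moves --pt "0.3 35 0 0 0" --pt "0.3 40 0 0 0" --pt "0.3 20 0 0 0" --pt "0.3 8 0 0 0" --pt "0.3 0 0 0 0" --pt "0.3 0 0 0 0"

```text
t: 7.55
eef_pos: [460.6, 74.1, 21.7]
tcp_rot: [1.565, 1.57, -0.006]
ft_force: [-0.0, -0.1, 0.0]
opening: 0.703
```

Aligned. I'll go 2 mm lower and 2 mm left, then grip and lift.

apply_moves --pt "0.4 2 0 -2 0" --pt "1 0 0 0 0" --pt "1 0 0 0 0" --pt "1 0 0 0 0" --pt "1 0 0 0 0" --pt "1 0 0 0 0"

```text
t: 8.15
eef_pos: [460.1, 76.3, 19.3]
tcp_rot: [1.562, 1.57, -0.008]
ft_force: [0.1, 0.3, 1.9]
opening: 0.31
```

apply_moves --pt "1 -10 0 0 0" --pt "1 -30 0 0 0" --pt "1 -20 0 0 0" --pt "1 0 0 0 0" --pt "1 0 0 0 0"

```text
t: 8.65
eef_pos: [460.0, 76.3, 79.5]
tcp_rot: [1.576, 1.57, 0.006]
ft_force: [-0.0, -0.0, -0.3]
opening: 0.309
```

```bash
python3 - <<'E'
from h import *
go(608,-13,79,90)
E
```

```text
at [460.   76.3  79.5] jaw -90.0 shift [  0.6 148.   89.3] turn 0.0015986883238383598 j6 1.59 t 8.65 F [-0.  -0.  -0.3] open 29.4
```

apply_moves --pt "1 0 25 15 0" --pt "1 0 25 15 0" --pt "1 0 25 15 0" --pt "1 0 25 15 0" --pt "1 0 25 15 0" --pt "1 10 23 14 0" --pt "1 25 0 0 0" --pt "1 15 0 0 0" --pt "1 4 0 0 0" --pt "1 0 0 0 0"

```text
t: 9.65
eef_pos: [607.3, -12.3, 24.3]
tcp_rot: [-1.702, 1.569, 3.011]
ft_force: [0.5, 0.0, -0.4]
opening: 0.31
```

apply_moves --pt "1 1 0 0 0" --pt "1 0 0 0 0" --pt "1 0 0 0 0"

```text
t: 9.95
eef_pos: [608.3, -12.6, 24.9]
tcp_rot: [1.455, 1.57, -0.116]
ft_force: [-0.4, 0.3, -0.9]
opening: 0.309
```

apply_moves --pt "1 1.5 0 0 0" --pt "1 0.5 0 0 0" --pt "1 0 0 0 0" --pt "1 0 0 0 0"

```text
t: 10.35
eef_pos: [608.1, -12.7, 22.3]
tcp_rot: [1.536, 1.57, -0.035]
ft_force: [-0.2, -0.0, 2.5]
opening: 0.308
```

apply_moves --pt "1 0.5 0 0 0" --pt "1 0 0 0 0"

```text
t: 10.55
eef_pos: [608.1, -12.7, 22.3]
tcp_rot: [1.465, 1.57, -0.106]
ft_force: [-2.6, 1.2, 8.3]
opening: 0.307
```

apply_moves --pt "0.67 0 0 0 0" --pt "0.66 0 0 0 0" --pt "0.66 0 0 0 0" --pt "0.66 -4 0 0 0" --pt "0.6 -15 0 0 0" --pt "0.4 -40 0 0 0" --pt "0.3 -50 0 0 0" --pt "0.3 0 0 0 0" --pt "0.3 0 0 0 0"

```text
t: 11.45
eef_pos: [608.4, -12.7, 132.6]
tcp_rot: [1.44, 1.568, -0.13]
ft_force: [0.1, -0.3, -0.1]
opening: 0.665
```

```bash
python3 - <<'E'
from h import *
c=wrist('w6.png')
go(484,-6,130,90)
# block: bright blob
hsv=cv2.cvtColor(np.ascontiguousarray(c['pixels']),cv2.COLOR_RGB2HSV)
m=cv2.inRange(hsv,np.array((15,55,60)),np.array((38,200,255)));n,l,s,ce=cv2.connectedComponentsWithStats(m)
for i in range(1,n):
    if s[i,4]>100: print('yellowish',s[i],onz(c,*ce[i],14).round(1))
print('ring expected px',proj(c,(608,-13,14)))
E
```

```text
at [607.8 -12.6 131.2] jaw -90.0 shift [   1.1 -123.8   -6.6] turn -0.00040406156051631115 j6 1.44 t 11.5 F [ 0.4  0.2 -0.1] open 64.9
yellowish [472 115  29  15 344] [ 696.4 -214.4   14. ]
yellowish [   68   137   145   128 13354] [614.7 114.8  14. ]
yellowish [262 190  34  37 987] [607.9 -12.5  14. ]
yellowish [156 275  19  51 538] [509.9 107.4  14. ]
yellowish [383 275  19  51 525] [ 509.9 -132.5   14. ]
yellowish [ 192  326  280   23 1266] [458.8 -99.6  14. ]
ring expected px [279.07150542 208.61037842]
```

apply_moves --pt "0.3 0 -42 -2 0" --pt "0.3 0 -42 -2 0" --pt "0.3 0 -40 -2 0" --pt "0.3 0 0 0 -8" --pt "0.3 0 0 0 -8" --pt "0.3 0 0 0 -8" --pt "0.3 0 0 0 -8" --pt "0.3 0 0 0 -8" --pt "0.3 0 0 0 -8" --pt "0.3 0 0 0 -8"

```text
t: 12.5
eef_pos: [483.3, -6.6, 129.5]
tcp_rot: [-2.699, 1.568, 2.997]
ft_force: [0.1, -0.3, -0.3]
opening: 0.702
```

apply_moves --pt "0.3 0 0 0 0" --pt "0.3 0 0 0 0"

```text
t: 12.7
eef_pos: [483.6, -6.6, 130.0]
tcp_rot: [-2.708, 1.569, 2.978]
ft_force: [-0.3, 0.3, 0.9]
opening: 0.701
```

```bash
python3 - <<'E'
from h import *
c=wrist('w7.png');go(483,-6.3,19,147)
cv2.imwrite('pics/w7c.png',cv2.resize(c['pixels'][130:290,160:400,::-1],None,fx=3,fy=3))
print(onz(c,280,180,25))
E
```

```text
at [483.7  -6.6 130.1] jaw -34.2 shift [ 1.111e+02 -1.000e-01 -7.000e-01] turn -1.2247375483715928 j6 0.45 t 12.75 F [-0.7  0.4  0.3] open 66.5
[500.2911676   14.99472094  25.        ]
```

View pics/w7c.png

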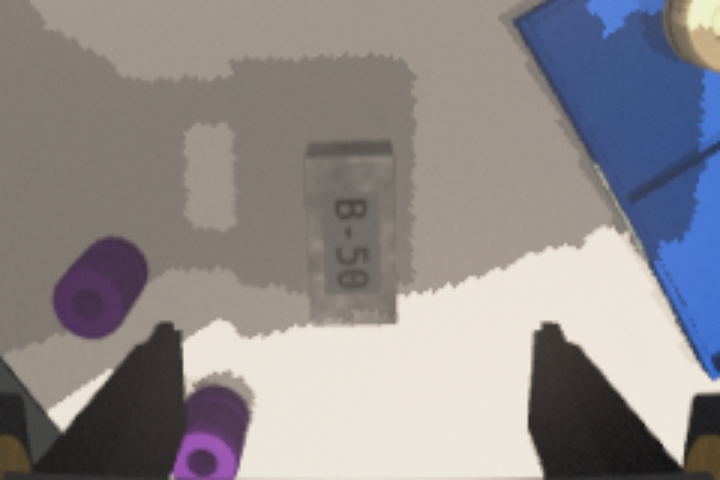

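```bash
python3 - <<'E'
from h import *
d=np.load('last_wrist.npz');c={k:d[k] for k in d.files};c['fish']=1
p,R,s=pose()
f=lambda u,v,z:(onz(c,160+u/3,130+v/3,z),(R.T@(onz(c,160+u/3,130+v/3,z)-p)).round(1))
for q in((305,155),(393,155),(397,323),(309,323)):print(f(*q,25))
print('centre',f(352,240,25));print('purple',f(203,462,34),f(87,303,34))
E
```

```text
(array([486.98186047,  22.37524687,  25.        ]), array([105.1,  25.9, -13.5]))
(array([507.02592529,   8.73205161,  25.        ]), array([105.1,  25.9,  10.7]))
(array([480.66662608, -32.9683967 ,  25.        ]), array([105.1, -23.4,  12.4]))
(array([459.6071249 , -18.66181001,  25.        ]), array([105.1, -23.5, -13.1]))
centre (array([483.97342289,  -5.02776415,  25.        ]), array([105.1,   1.5,  -0.6]))
purple (array([409.71956768, -34.8960122 ,  34.        ]), array([ 96.2, -64.9, -45.2])) (array([412.47820103,  24.08107693,  34.        ]), array([ 96.2, -14.6, -76.1]))
```

apply_moves --pt "0.4 35 1.5 -0.5 -1" --pt "0.45 40 0 0 0" --pt "0.45 25 0 0 0" --pt "0.45 9 0 0 0" --pt "0.45 0 0 0 0" --pt "0.45 0 0 0 0"

```text
t: 13.35
eef_pos: [484.8, -5.2, 22.4]
tcp_rot: [0.446, 1.57, -0.131]
ft_force: [-0.3, -0.1, 0.6]
opening: 0.552
```

apply_moves --pt "1 0 0 0 0" --pt "1 0 0 0 0" --pt "1 0 0 0 0" --pt "1 0 0 0 0" --pt "1 0 0 0 0" --pt "1 -10 0 0 0" --pt "1 -35 0 0 0" --pt "1 -35 0 0 0" --pt "1 0 0 0 0" --pt "1 0 0 0 0"

```text
t: 14.35
eef_pos: [484.5, -5.1, 102.2]
tcp_rot: [0.414, 1.569, -0.162]
ft_force: [-0.4, -0.4, -2.8]
opening: 0.263
```

```bash
python3 - <<'E'
from h import *
go(621.5,256,100,0)
E
```

```text
at [484.5  -5.1 102.2] jaw -33.0 shift [  2.4 293.6 -27.3] turn -32.995930030757215 j6 0.43 t 14.35 F [-0.4 -0.4 -2.8] open 25.0
```

apply_moves --pt "1 0 37 -3.4 0" --pt "1 0 37 -3.4 0" --pt "1 0 37 -3.4 0" --pt "1 0 37 -3.4 0" --pt "1 0 37 -3.4 0" --pt "1 0 37 -3.4 0" --pt "1 0 37 -3.4 0" --pt "1 0 34 -3.4 0" --pt "1 0 0 0 -8" --pt "1 0 0 0 -8"

```text
t: 15.35
eef_pos: [620.4, 256.2, 99.0]
tcp_rot: [-2.547, 1.567, -2.836]
ft_force: [-0.4, 0.0, -3.8]
opening: 0.263
```

apply_moves --pt "1 0 0 0 -8.2" --pt "1 0 0 0 -8.2" --pt "1 0 0 0 -8.2" --pt "1 0 0 0 -8.2" --pt "1 0 0 0 -8.2" --pt "1 0 0 0 -8.2" --pt "1 0 0 0 -8.2" --pt "1 0 0 0 -8.2" --pt "1 0 0 0 -8.2" --pt "1 0 0 0 -8.2"

```text
t: 16.35
eef_pos: [620.4, 255.1, 99.4]
tcp_rot: [2.313, 1.567, -2.83]
ft_force: [0.7, -0.1, -2.4]
opening: 0.262
```

apply_moves --pt "1 0 0 0 -8.2" --pt "1 0 0 0 -8.2" --pt "1 0 0 0 -8" --pt "1 0 0 0 0" --pt "1 0 0 0 0"

```text
t: 16.85
eef_pos: [620.7, 255.2, 100.2]
tcp_rot: [1.889, 1.569, -2.838]
ft_force: [-0.0, -0.6, -3.2]
opening: 0.26
```

```bash
python3 - <<'E'
from h import *
c=wrist('w8.png');s=shot('scene')
print([np.round(x,1).tolist() for x in tray(c,'green')])
go(621.5,257,26,90)
o=np.zeros((500,560,3),np.uint8);o[:420]=c['pixels'][:,:,::-1];cv2.imwrite('pics/w8c.png',o[:420])
E
```

```text
[[619.3, 318.2], [86.6, 94.1], 1.2, [235, 158, 180, 106, 14091]]
at [621.  255.3 100.9] jaw 89.2 shift [74.9 -0.6  1.7] turn -0.7841018267238695 j6 -1.27 t 16.95 F [ 0.5  0.2 -2.9] open 24.6
```

View pics/w8c.png

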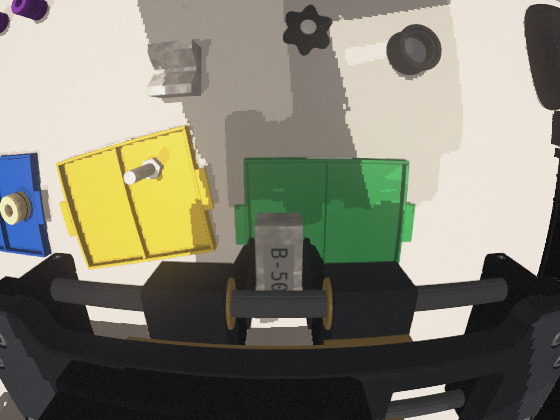

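```bash
python3 - <<'E'
from h import *
d=np.load('last_wrist.npz');c={k:d[k] for k in d.files};c['fish']=1
for nm,u,v,z in(('nl',245,158,12),('nr',408,160,12),('div',326,161,12),('divfar',326,262,12),('knob',308,27,19),('loupe',414,48,30),('vb1',150,68,30),('vb2',197,66,30),('bolt',131,178,51)):print(nm,onz(c,u,v,z).round(1))
cv2.imwrite('pics/w8d.png',cv2.resize(c['pixels'][0:120,120:460,::-1],None,fx=2.3,fy=2.3,interpolation=2))
E
```

```text
nl [573.9 230.2  12. ]
nr [575.4 360.2  12. ]
div [577.  292.4  12. ]
divfar [661.7 294.6  12. ]
knob [474.6 279.   19. ]
loupe [488.2 357.   30. ]
vb1 [501.6 163.1  30. ]
vb2 [504.  199.2  30. ]
bolt [580.  152.8  51. ]
```

View pics/w8d.png

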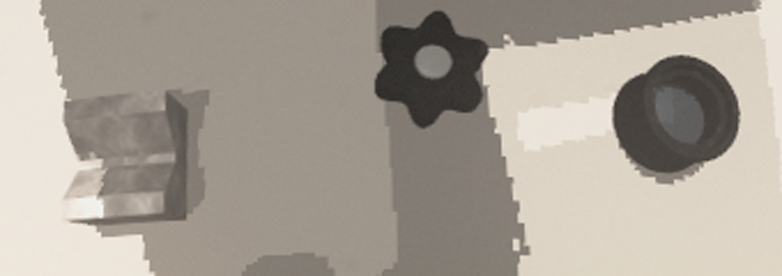

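apply_moves --pt "1 20 -2 3.7 0" --pt "1 30 -2 0 0" --pt "1 16 0 0 0" --pt "1 5 0 0 0" --pt "1 0 0 0 0" --pt "1 0 0 0 0"

```text
t: 17.55
eef_pos: [625.7, 259.2, 31.6]
tcp_rot: [-1.293, 1.569, 0.267]
ft_force: [0.3, 0.7, -3.1]
opening: 0.258
```

apply_moves --pt "1 1.5 0 0 0" --pt "1 1 0 0 0" --pt "1 0.5 0 0 0" --pt "1 0 0 0 0"

```text
t: 17.95
eef_pos: [625.3, 259.1, 27.8]
tcp_rot: [-1.367, 1.571, 0.194]
ft_force: [0.3, 0.3, -3.3]
opening: 0.267
```

apply_moves --pt "1 1 0 0 0" --pt "1 0.5 0 0 0" --pt "1 0 0 0 0"

```text
t: 18.25
eef_pos: [625.2, 259.0, 26.0]
tcp_rot: [2.273, 1.571, -2.45]
ft_force: [0.0, -0.1, -3.2]
opening: 0.255
```

apply_moves --pt "1 0.7 0 0 0" --pt "1 0 0 0 0" --pt "1 0 0 0 0"

```text
t: 18.55
eef_pos: [625.3, 259.0, 25.4]
tcp_rot: [-2.154, 1.571, -0.594]
ft_force: [0.3, 0.6, -3.5]
opening: 0.257
```

apply_moves --pt "1 0.7 0 0 0" --pt "1 0 0 0 0" --pt "1 0 0 0 0"

```text
t: 18.85
eef_pos: [625.3, 259.1, 25.1]
tcp_rot: [-1.381, 1.57, 0.18]
ft_force: [-1.3, -0.8, 1.7]
opening: 0.26
```

apply_moves --pt "1 0.7 0 0 0" --pt "1 0 0 0 0" --pt "1 0 0 0 0"

```text
t: 19.15
eef_pos: [625.4, 259.1, 25.1]
tcp_rot: [-1.377, 1.57, 0.183]
ft_force: [-3.5, -2.4, 8.6]
opening: 0.262
```

apply_moves --pt "0.65 0 0 0 0" --pt "0.62 0 0 0 0" --pt "0.62 0 0 0 0" --pt "0.62 -8 0 0 0" --pt "0.5 -20 0 0 0" --pt "0.3 -45 0 0 0" --pt "0.2 -45 0 0 0" --pt "0.2 0 0 0 0"

```text
t: 19.95
eef_pos: [627.6, 259.8, 149.0]
tcp_rot: [-1.267, 1.561, 0.294]
ft_force: [0.3, 0.6, -0.4]
opening: 0.66
```

```bash
python3 - <<'E'
from h import *
c=wrist('w9.png')
go(503,178,140,90)
E
```

```text
at [626.4 259.5 145.8] jaw 89.4 shift [  4.9 122.6 -82.8] turn -0.5953477025763334 j6 -1.27 t 20.0 F [ 0.5 -0.1 -0.3] open 66.9
```

apply_moves --pt "0.2 0 31 -21 0" --pt "0.2 0 31 -21 0" --pt "0.2 0 31 -21 0" --pt "0.2 0 30 -20 0" --pt "0.2 0 0 0 8.5" --pt "0.2 0 0 0 8.5" --pt "0.2 0 0 0 8.5" --pt "0.2 0 0 0 8.5" --pt "0.2 0 0 0 8.5" --pt "0.2 0 0 0 8.5"

```text
t: 21.0
eef_pos: [500.9, 177.2, 141.1]
tcp_rot: [2.713, 1.569, -2.906]
ft_force: [0.5, -0.1, -0.0]
opening: 0.804
```

apply_moves --pt "0.2 0 0 0 8.5" --pt "0.2 0 0 0 8.5" --pt "0.2 0 0 0 8.5" --pt "0.2 0 0 0 8.5" --pt "0.2 0 0 0 8.5" --pt "0.2 0 0 0 0" --pt "0.2 0 0 0 0"

```text
t: 21.7
eef_pos: [501.1, 177.3, 141.5]
tcp_rot: [-2.796, 1.57, -2.863]
ft_force: [0.9, -0.6, -0.9]
opening: 0.802
```

```bash
python3 - <<'E'
from h import *
c=wrist('w10.png')
go(503,178,20,-4)
o=np.zeros((570,800,3),np.uint8);
o[:330,:720]=cv2.resize(c['pixels'][130:240,160:400,::-1],None,fx=3,fy=3,interpolation=2)
o[330:570,:560]=cv2.resize(c['pixels'][0:120,140:420,::-1],None,fx=2,fy=2,interpolation=2);cv2.imwrite('pics/w10c.png',o)
E
```

```text
at [501.2 177.3 141.6] jaw -3.9 shift [121.6   0.9   1.8] turn 0.13595013703867664 j6 0.28 t 21.75 F [-0.1  0.8  0.5] open 75.7
```

View pics/w10c.png

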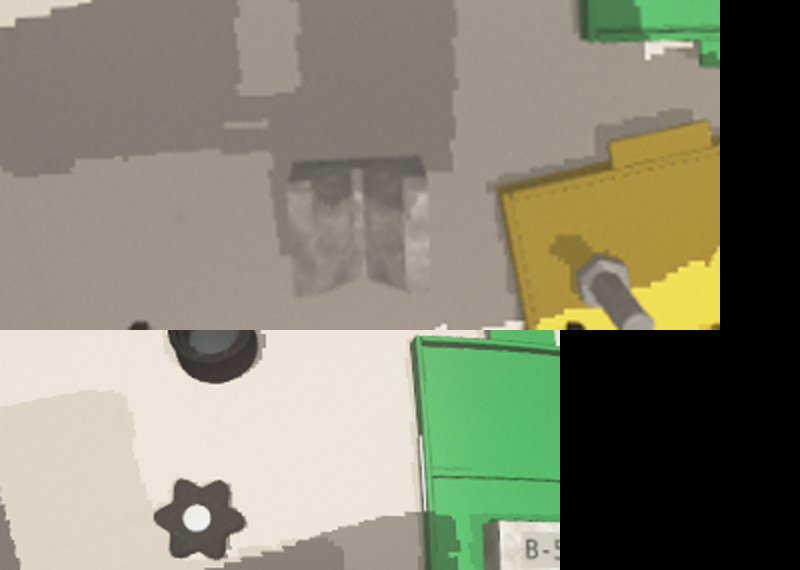

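```bash
cat >> h.py <<'E'
def knob(c,guess):
    u0,v0=proj(c,(*guess,16));g=c['pixels'].max(2)
    m=(g<75).astype(np.uint8);n,l,s,ce=cv2.connectedComponentsWithStats(m)
    k=min((i for i in range(1,n) if s[i,4]>60),key=lambda i:np.hypot(*(ce[i]-[u0,v0])))
    ct=max(cv2.findContours((l==k).astype(np.uint8),0,cv2.CHAIN_APPROX_NONE)[0],key=len)[:,0]
    P=np.array([onz(c,u,v,14)[:2] for u,v in ct]);(cx,cy),r=cv2.minEnclosingCircle(P.astype(np.float32))
    a=np.arctan2(P[:,1]-cy,P[:,0]-cx);q=np.hypot(P[:,1]-cy,P[:,0]-cx)
    ph=np.degrees(np.angle(np.sum((q-q.mean())*np.exp(6j*a))))/6
    print('knob',s[k],round(cx,1),round(cy,1),'r',round(r,1),'lobe dir',round(ph,1),'mod 60')
E
python3 - <<'E'
from h import *
d=np.load('last_wrist.npz');c={k:d[k] for k in d.files};c['fish']=1
q=onz(c,279.8,208.9,30);print('vb',q)
for u,v in((288,180),(425,180),(430,290),(295,295)):print(onz(c,160+u/3,130+v/3,30).round(1))
go(q[0],q[1],25,-2)
print(onz(c,238.5,94,19));knob(c,(474,279))
E
```

```text
vb [502.8272608  177.43836446  30.        ]
[483.7 195.5  30. ]
[522.5 192.9  30. ]
[522.4 159.8  30. ]
[482.8 160.9  30. ]
at [501.2 177.3 141.6] jaw -3.9 shift [116.6   0.3   1.7] turn -1.8640498629613234 j6 0.28 t 21.75 F [-0.1  0.8  0.5] open 75.7
[474.19664703 278.53478839  19.        ]
knob [224   0  44  26 655] 484.0 359.3 r 20.5 lobe dir -21.0 mod 60
```

apply_moves --pt "0.3 35 0 1.7 -1.9" --pt "0.35 45 0 0 0" --pt "0.35 25 0 0 0" --pt "0.35 12 0 0 0" --pt "0.35 0 0 0 0" --pt "0.35 0 0 0 0"

```text
t: 22.35
eef_pos: [503.6, 177.3, 25.9]
tcp_rot: [0.237, 1.57, 0.2]
ft_force: [0.2, 0.1, -0.2]
opening: 0.651
```

apply_moves --pt "1 0 0 0 0" --pt "1 0 0 0 0" --pt "1 0 0 0 0" --pt "1 0 0 0 0" --pt "1 0 0 0 0" --pt "1 -10 0 0 0" --pt "1 -35 0 0 0" --pt "1 -40 0 0 0" --pt "1 0 0 0 0" --pt "1 0 0 0 0"

```text
t: 23.35
eef_pos: [503.2, 177.2, 110.9]
tcp_rot: [0.227, 1.569, 0.189]
ft_force: [-0.4, 0.7, -1.8]
opening: 0.417
```

```bash
python3 - <<'E'
from h import *
go(627,327,108,-1)
E
```

```text
at [503.2 177.2 110.9] jaw -2.2 shift [  3.2 154.4 118. ] turn -1.1978202933120912 j6 0.25 t 23.35 F [-0.4  0.7 -1.8] open 39.6
```

apply_moves --pt "1 0 31 21 0" --pt "1 0 31 21 0" --pt "1 0 31 21 0" --pt "1 0 31 21 0" --pt "1 0 30 22 -1" --pt "1 20 0 0 0" --pt "1 30 0 0 0" --pt "1 20 0 0 0" --pt "1 5 0 0 0" --pt "1 0 0 0 0"

```text
t: 24.35
eef_pos: [614.2, 326.7, 33.3]
tcp_rot: [-2.714, 1.568, -2.735]
ft_force: [1.0, 0.2, -1.0]
opening: 0.416
```

apply_moves --pt "1 0 0 0 0"

```text
t: 24.45
eef_pos: [615.2, 327.1, 35.5]
tcp_rot: [0.304, 1.57, 0.283]
ft_force: [-0.5, 0.0, -2.2]
opening: 0.416
```

apply_moves --pt "1 2 0 0 0" --pt "1 2 0 0 0" --pt "1 1 0 0 0" --pt "1 0.5 0 0 0" --pt "1 0 0 0 0"

```text
t: 24.95
eef_pos: [615.0, 327.0, 29.6]
tcp_rot: [0.175, 1.571, 0.154]
ft_force: [-0.1, 0.4, -2.1]
opening: 0.414
```

apply_moves --pt "1 0.7 0 0 0" --pt "1 0 0 0 0" --pt "1 0 0 0 0"

```text
t: 25.25
eef_pos: [614.9, 327.0, 28.9]
tcp_rot: [-0.133, 1.571, -0.154]
ft_force: [0.8, -0.7, -1.5]
opening: 0.42
```

apply_moves --pt "1 0.7 0 0 0" --pt "1 0 0 0 0" --pt "1 0 0 0 0"

```text
t: 25.55
eef_pos: [615.0, 327.1, 28.8]
tcp_rot: [0.309, 1.57, 0.288]
ft_force: [-3.4, -1.1, 6.1]
opening: 0.421
```

apply_moves --pt "1 0.5 0 0 0" --pt "1 0 0 0 0" --pt "1 0 0 0 0"

```text
t: 25.85
eef_pos: [615.0, 327.0, 28.7]
tcp_rot: [0.242, 1.57, 0.221]
ft_force: [-4.4, -1.8, 9.2]
opening: 0.416
```

apply_moves --pt "0.5 0 0 0 0" --pt "0.48 0 0 0 0" --pt "0.48 0 0 0 0" --pt "0.48 -8 0 0 0" --pt "0.4 -30 0 0 0" --pt "0.3 -45 0 0 0" --pt "0.2 -30 0 0 0" --pt "0.2 0 -24 -47 0" --pt "0.2 0 -24 -47 0" --pt "0.2 0 0 -47 0"

```text
t: 26.85
eef_pos: [476.4, 282.5, 141.3]
tcp_rot: [-0.088, 1.57, -0.111]
ft_force: [0.3, 0.4, -0.0]
opening: 0.797
```

apply_moves --pt "0.2 0 0 0 0" --pt "0.2 0 0 0 0"

```text
t: 27.05
eef_pos: [477.9, 284.7, 141.7]
tcp_rot: [0.387, 1.569, 0.366]
ft_force: [1.4, 0.5, -0.3]
opening: 0.8
```

```bash
sed -i 's/g<75/g<115/' h.py; python3 - <<'E'
from h import *
c=wrist('w11.png');go(474,278.7,14,0)
print(proj(c,(474,279,16)));knob(c,(474,279))
g=c['pixels'];print(g[195:215,278].max(1))
s=shot('scene');e=shot('side')
o=np.zeros((600,800,3),np.uint8);o[:315,:420]=cv2.resize(c['pixels'][:,:,::-1],(420,315))
o[:315,420:800]=cv2.resize(s['pixels'][165:300,155:318,::-1],(380,315),interpolation=2)
o[315:600,:400]=cv2.resize(e['pixels'][180:300,250:418,::-1],(400,285),interpolation=2)
o[315:600,400:780]=cv2.resize(c['pixels'][140:260,200:360,::-1],(380,285),interpolation=2)
cv2.imwrite('pics/w11c.png',o)
E
```

```text
at [478.8 284.8 141.4] jaw -1.2 shift [127.4  -6.3  -4.9] turn -1.183872998241327 j6 0.44 t 27.1 F [ 0.9 -0.6  0.4] open 75.8
[273.33424194 211.24095782]
knob [ 252  188   43   42 1055] 474.1 280.6 r 21.0 lobe dir -8.2 mod 60
[ 57  59  60  58  60  57  60  62  66  62  61  63  81 130 162 173 175 172
 175 173]
```

View pics/w11c.png

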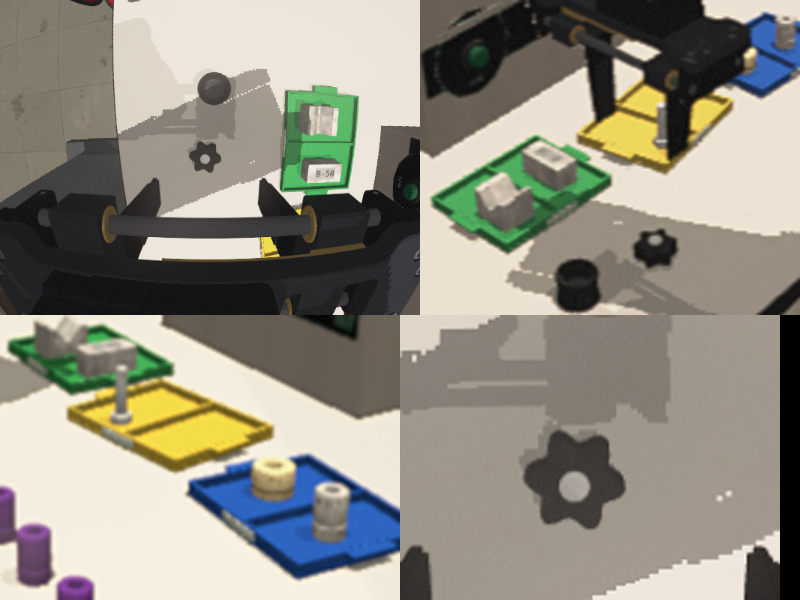

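apply_moves --pt "0.3 0 -5.8 -5 0" --pt "0.35 30 0 0 -7.7" --pt "0.35 40 0 0 -7.7" --pt "0.35 30 0 0 -7.7" --pt "0.35 15 0 0 0" --pt "0.35 0 0 0 0" --pt "0.35 0 0 0 0"

```text
t: 27.9
eef_pos: [473.1, 278.5, 25.8]
tcp_rot: [-2.971, 1.571, -2.589]
ft_force: [-0.3, -0.7, 0.4]
opening: 0.648
```

```bash
python3 - <<'E'
from h import *
c=wrist('w12.png');go(474,279,14,22)
m=(c['pixels'].min(2)>115)&True
for z,(u,v) in ((19,(273.3,212.4)),):
    d=dict(np.load('last_wrist.npz'))
u,v=proj(c,(474,279,19)).astype(int);print(u,v)
w=c['pixels'][v-25:v+26,u-25:u+26].min(2).astype(int)
print(w[::5,::5])
d=np.load('pics/x.npz') if 0 else None
E
```

```text
at [473.3 278.7  26.3] jaw 21.9 shift [12.3  0.   0.7] turn -0.13899931883810268 j6 0.03 t 27.95 F [0.6 0.4 0. ] open 61.7
278 259
[[ 39  39  40  42  41  42  40  37  39  40  36]
 [ 41  40  40  39  44  43  41  41  41  39  43]
 [ 46  41  45  41  42  41  50  40  42  38  42]
 [ 42  44  43  41  69 126  90  40  42  36  40]
 [ 36  41  42  46 123 125 123  92  42  41  37]
 [ 42  45  40  79 119 121 120 118  40  38  36]
 [ 44  44  44  44 130 121 134  45  38  41  39]
 [ 43  44  44  40  42  48  45  45  39  44  38]
 [120  95 106  39  42  42  40  41  92  74 101]
 [139 139 141 140  41  39  40 140 141 140 141]
 [139 139 139 139 140  41  86 140 141 140 139]]
```

Boss is centred within about 1 mm, and a lobe tip sits square to the jaws, so the grip spans two lobes on each side.

apply_moves --pt "0.4 7 1 0.5 0" --pt "0.4 4.5 0 0 0" --pt "0.4 0 0 0 0" --pt "0.4 0 0 0 0" --pt "1 0 0 0 0" --pt "1 0 0 0 0" --pt "1 0 0 0 0" --pt "1 0 0 0 0" --pt "1 0 0 0 0"

```text
t: 28.85
eef_pos: [473.0, 279.9, 14.2]
tcp_rot: [-0.13, 1.571, 0.252]
ft_force: [-0.6, 0.2, 0.7]
opening: 0.356
```

apply_moves --pt "1 -5 0 0 0" --pt "1 -20 0 0 0" --pt "1 -40 0 0 0" --pt "1 -30 0 0 0" --pt "1 0 0 0 0" --pt "1 0 0 0 0"

```text
t: 29.45
eef_pos: [472.9, 279.9, 109.7]
tcp_rot: [-0.004, 1.569, 0.379]
ft_force: [0.1, 0.0, -1.2]
opening: 0.357
```

```bash
python3 - <<'E'
from h import *
go(612,93,108,10)
E
```

```text
at [472.9 279.9 109.7] jaw 21.9 shift [   1.8 -225.3   59.3] turn 11.901978063086148 j6 0.03 t 29.45 F [ 0.1  0.  -1.2] open 33.9
```

apply_moves --pt "1 0 -37.6 10 0" --pt "1 0 -37.6 10 0" --pt "1 0 -37.6 10 0" --pt "1 0 -37.6 10 0" --pt "1 0 -37.6 10 0" --pt "1 0 -37.6 10 0" --pt "1 10 0 0 6" --pt "1 20 0 0 6" --pt "1 20 0 0 0" --pt "1 0 0 0 0"

```text
t: 30.45
eef_pos: [610.9, 92.6, 55.5]
tcp_rot: [3.018, 1.565, -3.092]
ft_force: [-0.9, -0.2, -0.3]
opening: 0.355
```

```bash
python3 - <<'E'
from h import *
go(613,93,17.5,10)
c=wrist('w13.png')
s=shot('scene');e=shot('side')
for col in('yellow',):
  for q in (s,e,c):print([np.round(x,1).tolist() for x in tray(q,col)])
E
```

```text
at [610.9  92.6  55.5] jaw 9.9 shift [38.  -0.   2.4] turn -0.10923569195568916 j6 -0.13 t 30.45 F [-0.9 -0.2 -0.3] open 33.7
[[605.9, 130.5], [105.6, 143.5], 9.5, [223, 197, 65, 41, 1509]]
[[598.9, 116.6], [111.2, 147.2], 9.9, [279, 207, 85, 38, 1759]]
[[607.4, 145.6], [107.9, 102.4], 2.1, [202, 69, 168, 201, 25617]]
```

apply_moves --pt "1 15 0 2 0" --pt "1 14 0 0 0" --pt "1 4 0 0 0" --pt "1 1 0 0 0" --pt "1 0 0 0 0" --pt "1 0 0 0 0"

```text
t: 31.2
eef_pos: [614.9, 93.2, 25.5]
tcp_rot: [-0.163, 1.57, 0.01]
ft_force: [-0.4, -0.1, -0.6]
opening: 0.353
```

apply_moves --pt "1 1 0 0 0" --pt "1 0.5 0 0 0" --pt "1 0 0 0 0"

```text
t: 31.5
eef_pos: [614.7, 93.2, 23.8]
tcp_rot: [-0.229, 1.571, -0.056]
ft_force: [-0.3, 0.2, -0.4]
opening: 0.359
```

apply_moves --pt "1 2 0 0 0" --pt "1 2 0 0 0" --pt "1 1 0 0 0" --pt "1 0.5 0 0 0" --pt "1 0 0 0 0" --pt "1 0 0 0 0"

```text
t: 32.1
eef_pos: [614.7, 93.2, 18.2]
tcp_rot: [-0.4, 1.571, -0.227]
ft_force: [0.0, -0.1, -1.2]
opening: 0.358
```

apply_moves --pt "1 0.7 0 0 0" --pt "1 0 0 0 0" --pt "1 0 0 0 0"

```text
t: 32.4
eef_pos: [614.7, 93.2, 17.5]
tcp_rot: [-0.454, 1.571, -0.281]
ft_force: [0.1, -1.2, 0.2]
opening: 0.36
```

apply_moves --pt "1 0.5 0 0 0" --pt "1 0 0 0 0" --pt "1 0 0 0 0"

```text
t: 32.7
eef_pos: [614.8, 93.2, 17.2]
tcp_rot: [-0.185, 1.57, -0.012]
ft_force: [-1.6, -0.1, 4.1]
opening: 0.356
```

apply_moves --pt "1 0.5 0 0 0" --pt "1 0 0 0 0" --pt "1 0 0 0 0"

```text
t: 33.0
eef_pos: [614.8, 93.3, 17.2]
tcp_rot: [-0.116, 1.57, 0.057]
ft_force: [-3.2, 0.1, 9.7]
opening: 0.35
```

Contact confirmed. I'll open slightly, lift clear and check.

apply_moves --pt "0.58 0 0 0 0" --pt "0.55 0 0 0 0" --pt "0.52 0 0 0 0" --pt "0.52 0 0 0 0" --pt "0.52 -8 0 0 0" --pt "0.5 -30 0 0 0" --pt "0.4 -50 0 0 0" --pt "0.3 -50 0 0 0" --pt "0.3 -30 0 0 0" --pt "0.3 0 0 0 0"

```text
t: 34.0
eef_pos: [616.2, 93.4, 189.7]
tcp_rot: [-0.127, 1.563, 0.046]
ft_force: [0.3, -0.7, -0.5]
opening: 0.694
```

```bash
python3 - <<'E'
from h import *
c=wrist('w14.png');go(613,93,17.5,10)
s=shot('scene');e=shot('side')
o=np.zeros((600,800,3),np.uint8);o[:315,:420]=cv2.resize(c['pixels'][:,:,::-1],(420,315))
o[:315,420:800]=cv2.resize(s['pixels'][165:300,155:318,::-1],(380,315),interpolation=2)
o[315:600,:400]=cv2.resize(e['pixels'][180:300,250:418,::-1],(400,285),interpolation=2)
o[315:600,400:780]=cv2.resize(c['pixels'][120:260,190:370,::-1],(380,285),interpolation=2)
cv2.imwrite('pics/w14c.png',o)
E
```

```text
at [615.3  93.3 187. ] jaw 9.9 shift [169.5   0.2  -3. ] turn -0.09613618856870687 j6 -0.13 t 34.05 F [-0.1  0.1 -0.7] open 66.2
```

View pics/w14c.png

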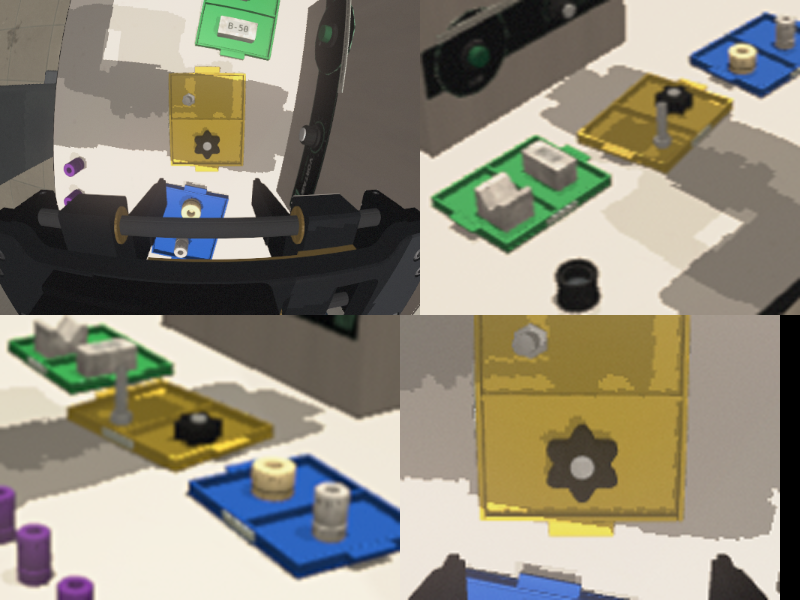

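Every piece stands flat in its bay, the bolt and loupe are untouched, and the gripper is clear. Handing in.

```bash
python3 -c "
from h import *
print(env.job_done())"
```

```text
the job is handed in; nothing more can be done
None
```

The job is done and handed in at about 34 s of the 112 s allowed. All five pieces were placed in the order asked:

| Piece | Bay |
|---|---|
| Grey sleeve | blue, right |
| Brass ring | blue, left |
| Plain steel block | green, right |
| V block | green, left |
| Star knob | yellow, right, beside the bolt |

I lowered each piece until the wrist force showed it touching the floor, then opened the jaws slightly and lifted away.

**Last checks:** The final scene, side and wrist pictures show all five pieces upright and flat in their bays. The bolt and the loupe are still standing, the purple look-alikes were not touched, and the gripper was empty and clear at about 187 mm.

**What disagreed:**
- **Tray positions:** The side camera put the trays up to about 14 mm away from the other two cameras, so I used the wrist and scene values.
- **Sleeve contact:** The sleeve touched down about 3 mm higher than expected, with about 30 N on the wrist, but it stands flat.
- **Knob search:** My first automatic search for the knob picked the loupe instead. I saw this before moving and corrected it.

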